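# Tighten the bench clamp on the circuit board

### The job

One of the two bench clamps has a circuit board lying under its foot. Turn that clamp's T-handle screw clockwise until it stops tight, then let go of it. Leave the other, empty clamp's screw as it is.

Things in the scene. Friction and masses are not known exactly. Their poses are not given: they have to be found in the camera images.
- board_clamp: The clamp with a green circuit board (116 x 88 mm) under its foot, fixed to the bench. Grey base 150 (x) x 130 (y) x 12 mm; a column at the middle of its +y edge carries an arm, 26 mm wide, along -y to the centre of the base, top 65 mm above the table. The upright screw goes through the arm's end. Origin: centre of the base's underside, below the screw; z up.
- board_clamp_grip (a point): Black T-handle on top of that clamp's screw: a bar 50 mm long, 14 mm wide, 30 mm tall on a steel hub 22 mm round, 11 mm high. Pinch the bar across its width from above. Origin: on the screw's axis at the height to grip, 8 mm below the bar's top, about 99 mm above the table. x along the bar, z up; turns with the bar.
- board_clamp_screw (a joint): Turn of that T-handle in rad, growing clockwise seen from above. It stops hard (tight) at 1.57, where the bar lies in line with the clamp's arm; at 0 the bar is square to the arm. Starts 0.8 to 1.3 short of the stop: one grasp does it. Sinks 1.5 mm per rad; needs about 0.06 N m; stays where it is left.
- empty_clamp_bar_end (a point): The other clamp, same make and size but with no board under its foot; to be left alone. Origin: one end of its T-handle bar, 25 mm out from its screw's axis, about 99 mm above the table; x points outwards along the bar, z up.
Not all that is in view belongs to the job. What is shaped like the board_clamp but orange is not meant.

How it is judged:
By the outcome, as a careful person would: the job done as asked, in the order asked, and still so for the second after the job is handed in, with the robot touching nothing.
It also fails if it takes over 32 s, if anything falls off the work surface, if the arm or the gripper's body presses on something with over 40 N, if the wrist force passes 120 N, or if a joint passes its speed limit or range.

### The arm

A 6-joint arm with a two-finger parallel gripper is mounted at the origin on the work surface. World frame = base frame: x ahead of the robot, y to its left, z up, the work surface at z = 0. Lengths are in m, angles in degrees, forces in N, time in s.
With the tool pointing down it reaches from about 0.4 to 0.825 m from the base axis. Payload 7 kg.
Tool frame: the origin (TCP) lies between the finger pads; the fingertips stand 19 mm ahead of it and the grasp point (between the pads) is the TCP; z points along the fingers, y is the line along which they close (so a half turn about z gives the same grasp; the last joint's range is limited). The gripper opens to 88 mm and grips with 3 to 60 N. Pads are 19 mm wide; open, the fingers measure 130 mm over their backs; the gripper's body (78 mm by 193 mm) begins 47 mm behind the grasp point.
Start: joints at [86.981, 20.546, 0.682, 0, -70.136, -16.507], TCP at [0.226, 0.636, 0.246] pointing down, gripper open.
Joint ranges: [-176.03, 176.03], [-82.01, 121.73], [-58.28, 71.71], [-173.87, 95.51], [-174.79, -0.11], [-173.66, 173.66]. Speed limits (degrees/s): [136.94, 136.94, 172.46, 180, 180, 180].

### API

Orientations are given as [roll, pitch, yaw] about the fixed x, y, z axes, in that order (R = Rz(yaw) Ry(pitch) Rx(roll)).
In Python, from plant import r gives the robot as it stands. The module is installed in compiled form; this text tells all that it offers.
- The arm moves only by the shell command python3 -m pendant 'ROWS' [OPENING] [FORCE]. ROWS is JSON, a list of rows, each a list of 6 numbers: the shift along the tool's x, y, z in mm, then the turn, a rotation vector about the tool's x, y, z in rad. In form: [[tx, ty, tz, wx, wy, wz], ...]. A call has 1 to 20 rows; each row is the pose to reach, as a shift and turn from the pose commanded when the call began, along the tool's axes at that moment; what a row does not reach only later rows make up. A row lasts 1/8 s, in which the tool goes at most 62.5 mm and 10.7 degrees, less where a joint would pass 70% of its speed; a pose out of reach is approached as far as the arm can. A call with a gripper value outside its range is refused whole. OPENING is the finger opening in mm, from 0 to 87.6, set as the call begins (- or left out, the last holds). The fingers move at their own pace and stop on an object; FORCE is the grip in N (left out, the last holds). Time passes only in rows, so rows that repeat a pose let the fingers close. It gives the time, the measured TCP pose, the force, the opening and the grip force at its end, in the units of the state.
- r.get_state(): the state, without advancing time (a new reading comes with each control period).
- r.capture(name): name is "side" or "top"; returns the picture (384x512x3 uint8, red, green, blue); there is no depth.
- r.camera_params(name): a dict with "mtx" (3x3 intrinsics, pixels), "rvec" (rotation vector, rad) and "tvec" (3), from world to camera coordinates, as OpenCV has them. Camera axes: x right, y down, z forward; pixel columns grow to the right and rows downward; lengths in m; the calibration is good to about 2 mm. A picture is of the moment at which its call begins. camera_params takes no time and is no camera call.
- r.close_job(): hands the job in; it is judged then, once.
The state is a dict: "time_s": time; "joints": joint angles; "qd": joint speeds; "joint_torque": joint torques, N m; "tcp_pos": TCP position; "eef_rot": TCP orientation; "contact_force": force on the tool from outside, world axes, zero at the start; "moment": the same for the moment, N m; "gripper_width": finger opening in m; "gripper_force": force on a finger pad.
Only numpy, scipy, OpenCV 4.12 (cv2) and the standard library are available. Lean on these libraries where they do the work, as an engineer would, in place of code of your own. Each camera call takes 0.05 s, during which the arm holds its last target. There are 200 camera calls.

## Working session

There is one attempt and no reset: what is moved stays moved. The work goes in short steps, Python scripts to look and compute and a shell command to move; the robot and the scene stay as the last step left them, time stands still between calls to the robot, and variables do not carry over. Pictures are saved under pics/ and viewed, at most 10 in all, crops included, and the job is handed in when it is done.

```bash
mkdir -p pics; python3 - <<'E'
from plant import r
import cv2,numpy as np
for n in("top","side"):
    im=r.capture(n); cv2.imwrite(f"pics/{n}0.png",im[:,:,::-1])
    p=r.camera_params(n); R=cv2.Rodrigues(np.array(p["rvec"],float))[0]
    print(n,np.round(p["mtx"],1).tolist(),(-R.T@np.array(p["tvec"]).ravel()).round(3),R.round(2).tolist())
s=r.get_state();print(s["tcp_pos"],s["eef_rot"],s["gripper_width"])
E
```

```text
top [[487.3, 0.0, 251.7], [0.0, 487.3, 188.0], [0.0, 0.0, 1.0]] [ 0.254 -0.107  1.238] [[0.01, -1.0, 0.0], [-0.99, -0.01, -0.15], [0.15, -0.0, -0.99]]
side [[347.6, 0.0, 261.3], [0.0, 347.6, 190.6], [0.0, 0.0, 1.0]] [-0.004 -0.872  0.631] [[0.87, -0.49, 0.02], [-0.25, -0.47, -0.85], [0.42, 0.74, -0.53]]
[0.22551001 0.63579903 0.24472891] [ 1.79917699e+02 -5.95917705e-03 -1.95346278e+01] 0.08784189740635209
```

View pics/top0.png

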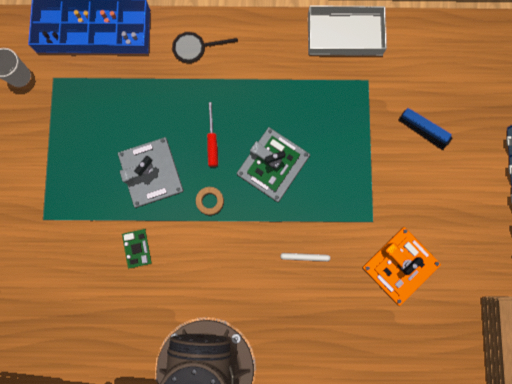

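View pics/side0.png

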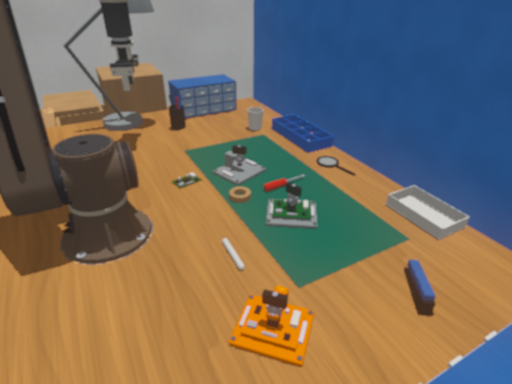

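The top view shows the board clamp at about (273,162) with its black bar near (270,158), the empty clamp at (150,172) and the orange decoy at (402,266). In the side view the board clamp's handle is near (293,190). Next I'll crop and mask the handle.

```bash
cat > h.py <<'E'
from plant import r
import cv2,numpy as np
def cam(n):
    p=r.camera_params(n); return np.array(p["mtx"],float),cv2.Rodrigues(np.array(p["rvec"],float))[0],np.array(p["tvec"],float).ravel()
def ray(n,uv):
    K,R,t=cam(n); return -R.T@t, R.T@np.linalg.solve(K,[*uv,1])
def plane(n,uv,z):
    c,d=ray(n,uv); return c+d*(z-c[2])/d[2]
def tri(a,b):
    (c1,d1),(c2,d2)=ray("top",a),ray("side",b)
    d1/=np.linalg.norm(d1);d2/=np.linalg.norm(d2)
    s=np.linalg.lstsq(np.c_[d1,-d2],c2-c1,rcond=None)[0]
    p,q=c1+s[0]*d1,c2+s[1]*d2
    return (p+q)/2,np.linalg.norm(p-q)
E
python3 - <<'E'
import cv2,numpy as np
a=cv2.imread("pics/top0.png")[120:205,230:315];b=cv2.imread("pics/side0.png")[172:237,255:330]
A=cv2.resize(a,(400,400),interpolation=0);B=cv2.resize(b,None,fx=5.33,fy=5.33,interpolation=0)
B=cv2.copyMakeBorder(B,0,400-B.shape[0],0,0,0) if B.shape[0]<400 else B[:400]
cv2.imwrite("pics/c0.png",np.hstack([A,B]))
for n,o,im in(("top",(230,120),a),("side",(255,172),b)):
    m=(im.max(2)<50).astype(np.uint8)
    k,l,s,c=cv2.connectedComponentsWithStats(m)
    for i in range(1,k):
        if s[i,4]>15:
            cn=cv2.findContours((l==i).astype(np.uint8),0,2)[0][0]
            print(n,s[i,:2]+o,s[i,2:],c[i]+o,cv2.minAreaRect(cn))
E
```

```text
top [260 151] [ 25  21 170] [273.32352941 160.87058824] ((44.07807922363281, 42.08060073852539), (16.261093139648438, 24.391639709472656), 72.47443389892578)
top [256 169] [ 7  6 20] [258.9 171.6] ((28.93999671936035, 51.58000564575195), (6.199999809265137, 3.0), 36.869895935058594)
side [287 185] [13 10 73] [292.80821918 189.89041096] ((37.482757568359375, 17.793102264404297), (13.741456031799316, 5.570859909057617), 21.801406860351562)
```

View pics/c0.png

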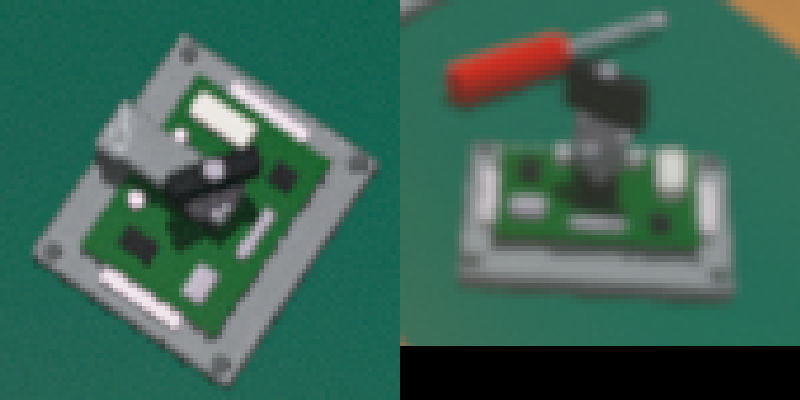

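The crop shows the pale screw-top dot at top (275.3,156) and side (293.5,185). The bar runs up-right at the dot, and the arm comes in from the upper left.

```bash
cat > m.py <<'E'
from h import *
from scipy.spatial.transform import Rotation as Ro
k=85/400
T=lambda x,y:(230+x*k-.4,120+y*k-.4)
p,g=tri(T(213,169),(255+205/5.33-.4,172+70/5.33-.4)); print("dot",p.round(4),"gap",g)
c=[plane("top",T(*q),.012) for q in((185,38),(378,162),(225,385),(33,255))]
for i in range(4): print("edge",np.linalg.norm(c[i-3]-c[i]).round(4))
print("base centre",np.mean(c,0).round(4)); 
d=(c[0]-c[1]+c[3]-c[2]); print("arm ang",np.degrees(np.arctan2(d[1],d[0])))
a=plane("top",T(168,190),.1)-plane("top",T(257,160),.1); print("bar",np.degrees(np.arctan2(a[1],a[0])),np.linalg.norm(a))
s=r.get_state();R=Ro.from_euler("xyz",s["eef_rot"],degrees=True)
print("shift tool mm",(R.inv().apply(p+[0,0,.1]-s["tcp_pos"])*1e3).round(1))
E
python3 m.py
```

```text
dot [ 0.5075 -0.164   0.1084] gap 0.001666833230080118
edge 0.1263
edge 0.1494
edge 0.1258
edge 0.1475
base centre [ 0.5077 -0.1651  0.012 ]
arm ang 56.35828885716229
bar 109.38094688191633 0.047886772036229645
shift tool mm [533.2 659.4  37.4]
```

```bash
python3 -m pendant '[[53,66,0,0,0,0.09],[107,132,0,0,0,0.18],[160,198,0,0,0,0.27],[213,264,0,0,0,0.36],[267,330,5,0,0,0.45],[320,396,10,0,0,0.54],[373,462,20,0,0,0.63],[427,528,30,0,0,0.72],[480,594,37,0,0,0.81],[533,659,37,0,0,0.89],[533,659,37,0,0,0.89],[533,659,37,0,0,0.89],[533,659,37,0,0,0.89],[533,659,37,0,0,0.89],[533,659,37,0,0,0.89],[533,659,37,0,0,0.89],[533,659,37,0,0,0.89],[533,659,37,0,0,0.89]]' 60 30
python3 - <<'E'
from h import *
a=r.capture("top")[110:205,225:320,::-1];b=r.capture("side")[150:230,245:340,::-1]
B=np.zeros((400,400,3),np.uint8);b=cv2.resize(b,None,fx=4.2,fy=4.2,interpolation=2);B[:b.shape[0],:b.shape[1]]=b[:400,:400]
cv2.imwrite("pics/c1.png",np.hstack([cv2.resize(a,(400,400),interpolation=2),B]))
print(r.get_state())
E
```

```text
time_s: 2.35
tcp_pos: [0.5077, -0.1622, 0.2089]
eef_rot: [-180.0, -0.0, -70.4]
contact_force: [-0.1, 0.2, -0.3]
gripper_width: 0.0598
gripper_force: 0.0
{'time_s': 2.45, 'joints': array([ 3.34847651e+00,  8.80407702e+00, -2.02873849e+01, -3.01237798e-03,
       -6.08767328e+01,  1.62025901e+01]), 'qd': array([-0.17023924,  0.14072691,  0.0268175 ,  0.0136788 ,  0.00837268,
       -0.0819705 ]), 'joint_torque': array([-4.25358536e-03, -3.98769522e+01,  2.72681075e+01,  6.48284018e+00,
        5.75779891e-02, -3.20964857e-03]), 'tcp_pos': array([ 0.50774004, -0.16240435,  0.20885717]), 'eef_rot': array([-1.79968723e+02, -6.34696947e-03, -7.04504004e+01]), 'contact_force': array([-0.57335498,  0.50537151,  0.09471657]), 'moment': array([ 0.04802423, -0.05086878, -0.05147317]), 'gripper_force': 0.0, 'gripper_width': 0.05996516228353518}
```

View pics/c1.png

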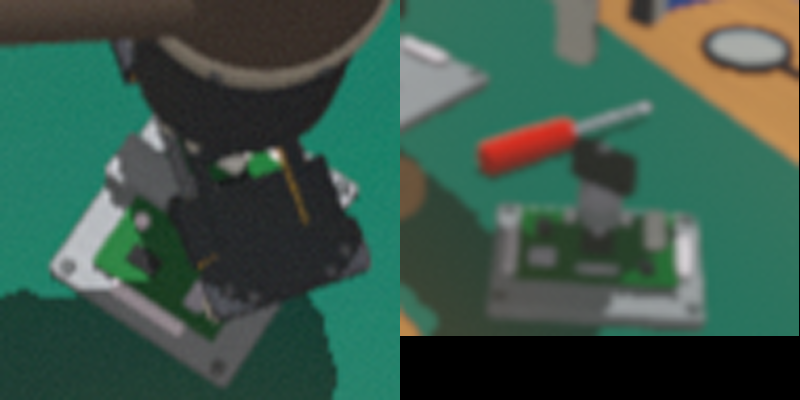

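The fingers straddle the handle in the side crop: the finger is at about (575,30), the bar at (605,165). I'll descend and grip.

```bash
python3 -m pendant '[[2,0.5,30,0,0,0],[2,0.5,60,0,0,0],[2,0.5,80,0,0,0],[2,0.5,95,0,0,0],[2,0.5,109,0,0,0],[2,0.5,109,0,0,0],[2,0.5,109,0,0,0],[2,0.5,109,0,0,0]]' 60 30 && python3 -m pendant '[[0,0,0,0,0,0],[0,0,0,0,0,0],[0,0,0,0,0,0],[0,0,0,0,0,0],[0,0,0,0,0,0],[0,0,0,0,0,0],[0,0,0,0,0,0],[0,0,0,0,0,0]]' 5 35
python3 - <<'E'
from h import *
b=r.capture("side")[150:230,245:340,::-1]
cv2.imwrite("pics/c2.png",cv2.resize(b,None,fx=5,fy=5,interpolation=2))
E
```

```text
time_s: 3.45
tcp_pos: [0.5084, -0.1652, 0.1003]
eef_rot: [-179.9, -0.0, -70.5]
contact_force: [0.3, -0.1, -1.0]
gripper_width: 0.0599
gripper_force: 0.0
time_s: 4.45
tcp_pos: [0.5075, -0.1653, 0.0995]
eef_rot: [180.0, 0.0, -70.5]
contact_force: [-2.6, -0.7, 2.4]
gripper_width: 0.0138
gripper_force: 34.9
```

View pics/c2.png

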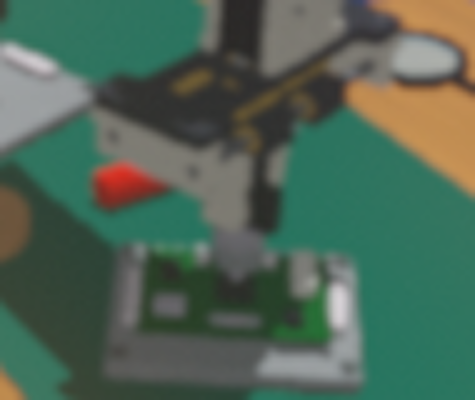

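The picture shows the bar between the fingers above the hub at (237,250), and the width reads 14 mm, as it should. Now I turn it clockwise, which is + about tool z.

```bash
python3 -m pendant '[[0,0,0.1,0,0,0.08],[0,0,0.2,0,0,0.16],[0,0,0.4,0,0,0.24],[0,0,0.5,0,0,0.32],[0,0,0.6,0,0,0.4],[0,0,0.7,0,0,0.48],[0,0,0.8,0,0,0.56],[0,0,1,0,0,0.64],[0,0,1.1,0,0,0.72],[0,0,1.2,0,0,0.8],[0,0,1.2,0,0,0.8],[0,0,1.2,0,0,0.8]]' 
python3 -c "
from plant import r
s=r.get_state();print(s['moment'],s['eef_rot'],s['joints'])"
```

```text
time_s: 6.0
tcp_pos: [0.5074, -0.1652, 0.0983]
eef_rot: [180.0, -0.0, -116.3]
contact_force: [-3.8, -1.9, 3.2]
gripper_width: 0.0136
gripper_force: 34.9
[-0.65789859  1.57696015 -0.02206505] [ 1.79955844e+02 -2.43267438e-02 -1.16272872e+02] [ 3.02599355e+00  1.57550578e+01 -2.79796730e+01 -5.44316195e-04
 -4.63156815e+01 -2.92984990e+01]
```

```bash
python3 -m pendant '[[0,0,0.1,0,0,0.04],[0,0,0.1,0,0,0.08],[0,0,0.2,0,0,0.12],[0,0,0.2,0,0,0.15],[0,0,0.2,0,0,0.18],[0,0,0.2,0,0,0.18],[0,0,0.2,0,0,0.18]]' 
python3 -c "
from plant import r
s=r.get_state();print(s['moment'],s['eef_rot'],s['joints'])"
```

```text
time_s: 6.88
tcp_pos: [0.5075, -0.1652, 0.0981]
eef_rot: [180.0, -0.0, -126.6]
contact_force: [-4.9, -1.2, 3.5]
gripper_width: 0.0138
gripper_force: 35.3
[-0.71376615  1.73207629  0.62018493] [ 1.79969690e+02 -4.70786400e-02 -1.26574777e+02] [ 3.03930708e+00  1.57711554e+01 -2.79972832e+01  2.34392186e-02
 -4.62849310e+01 -3.96303024e+01]
```

```bash
python3 -m pendant '[[0,0,0,0,0,0.02],[0,0,0,0,0,0.04],[0,0,0,0,0,0.04],[0,0,0,0,0,0.04]]' 
python3 -c "
from plant import r
s=r.get_state();print(s['moment'],s['eef_rot'])"
python3 -m pendant '[[0,0,0,0,0,0],[0,0,0,0,0,0],[0,0,0,0,0,0],[0,0,0,0,0,0],[0,0,0,0,0,0],[0,0,0,0,0,0]]' 60 && python3 -m pendant '[[0,0,-15,0,0,0],[0,0,-40,0,0,0],[0,0,-80,0,0,0],[0,0,-130,0,0,0],[-60,0,-150,0,0,0],[-120,0,-150,0,0,0],[-150,0,-150,0,0,0],[-150,0,-150,0,0,0],[-150,0,-150,0,0,0]]'
python3 - <<'E'
from h import *
a=r.capture("top")[110:205,225:320,::-1];b=r.capture("side")[150:230,245:340,::-1]
B=np.zeros((400,400,3),np.uint8);b=cv2.resize(b,None,fx=4.2,fy=4.2,interpolation=2);B[:b.shape[0],:b.shape[1]]=b[:400,:400]
cv2.imwrite("pics/c3.png",np.hstack([cv2.resize(a,(400,400),interpolation=2),B]))
E
```

```text
time_s: 7.38
tcp_pos: [0.5075, -0.1652, 0.0981]
eef_rot: [180.0, -0.1, -128.8]
contact_force: [-5.0, -1.2, 2.5]
gripper_width: 0.0145
gripper_force: 36.7
[-0.68093906  1.74016225  0.94099615] [ 1.79974300e+02 -5.70575031e-02 -1.28824789e+02]
time_s: 8.12
tcp_pos: [0.5079, -0.1652, 0.0982]
eef_rot: [-180.0, 0.0, -129.0]
contact_force: [0.1, 1.4, -0.3]
gripper_width: 0.0596
gripper_force: 0.0
time_s: 9.25
tcp_pos: [0.6017, -0.0488, 0.2483]
eef_rot: [180.0, -0.0, -129.0]
contact_force: [0.3, -0.2, -0.5]
gripper_width: 0.0603
gripper_force: 0.0
```

View pics/c3.png

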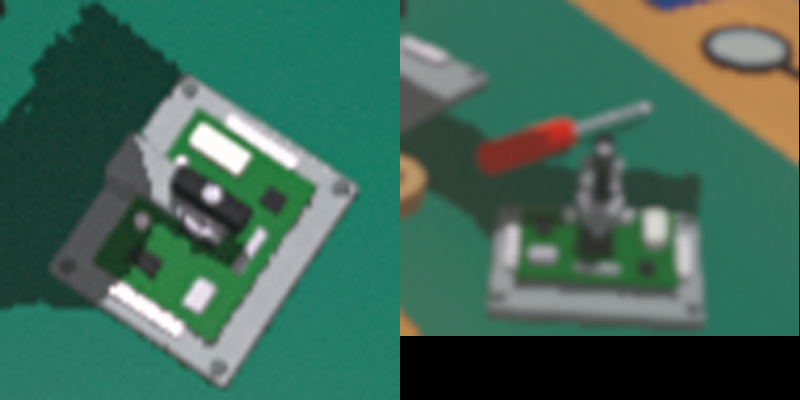

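The bar now runs (178,172)–(245,212) in the top crop, parallel to the base edge and so in line with the arm. The moment also climbed to 0.94 N m against the stop, so the screw is tight, and the gripper is clear.

```bash
python3 -c "
from plant import r
print(r.close_job())"
```

```text
the job is handed in; nothing more can be done
None
```

I turned the board clamp's screw clockwise to its hard stop and released it; the bar lies in line with the arm. I didn't touch the empty clamp, and the job is handed in at about 9.4 s.

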